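# Carry the slide gauge stage to the granite plate

### The arm

A 7-joint arm with a two-finger parallel gripper is mounted at the origin on the work surface. World frame = base frame: x ahead of the robot, y to its left, z up, the work surface at z = 0. Lengths are in m, angles in rad, forces in N, time in s.
With the tool pointing down it reaches from about 0.425 to 0.875 m from the base axis. Payload 8.4 kg.
Tool frame: the origin (TCP) lies midway between the tips of the shut fingers; the grasp point (between the pads) lies 19 mm behind it; x points along the fingers, y is the direction in which the jaws open and shut, and the axes are right-handed (so a half turn about x gives the same grasp; the last joint's range is limited). The gripper opens to 87 mm and grips with 3 to 60 N. Pads are 19 mm wide; open, the fingers measure 117 mm over their backs; the gripper's body (75 mm by 190 mm) begins 51 mm behind the grasp point.
Start: joints at [-1.226, 0.333, 0.04, 1.465, -0.013, 1.343, -0.059], TCP at [0.279, 0.587, 0.223] pointing down, gripper open.
Joint ranges: [-2.58, 2.58], [-0.38, 2.09], [-1.3, 1.39], [0.25, 2.4], [-1.5, 4.64], [0.08, 2.09], [-2.65, 2.65]. Speed limits (rad/s): [2.22, 2.22, 2.79, 2.79, 3.14, 3.14, 3.14].

### API

Orientations are given as [roll, pitch, yaw] about the fixed x, y, z axes, in that order (R = Rz(yaw) Ry(pitch) Rx(roll)).
In Python, from workcell import arm gives the robot as it stands. The module is installed in compiled form; this text tells all that it offers. Calls block until the motion is done:
- arm.goto(position, orientation): joint-space move of the TCP to a pose.
- arm.servo_line(position, attitude=None, vel=0.15, stop_force=None): straight line of the TCP; attitude=None keeps the orientation; vel is the mean speed in m/s. With stop_force (N) it stops when the force on the tool has changed by that much, and returns True; else False.
- arm.goto_joints(angles): joint-space move.
- arm.grip(opening, grasp_force=None): opening from 0.0 (shut) to 1.0 (fully open); grasp_force is the grip in N (None keeps the last); returns when the fingers have stopped.
- arm.hold(seconds).
- arm.inverse_kinematics(position, orientation): joint angles nearest the present ones, or None.
- arm.get_image(name): name is "scene" or "top" or "wrist"; returns (picture, depth): 480x640x3 uint8, blue, green, red; 480x640 float32, m along the optical axis (not along the pixel's ray), 0 where there is no reading.
- arm.camera_params(name): a dict with "intrinsics" (3x3 intrinsics, pixels), "k1" (the pictures are not rectified: a ray, as slopes to the right and down, at radius r is drawn at 1 + k1 r^2 times it, then the intrinsics apply), "extrinsics" (4x4, takes a point from camera to world coordinates); the wrist camera has in their place "hand_eye" (4x4, takes a point from camera to tool coordinates, whose origin is the TCP and whose axes are the tool frame's). Camera axes: x right, y down, z forward; pixel columns grow to the right and rows downward; lengths in m; the calibration is good to about 2 mm. A picture is of the moment at which its call begins: read the wrist's pose just before it. camera_params takes no time and is no camera call.
A pose or a line that the arm cannot do raises arm.Unreachable and nothing moves.
- arm.close_job(): hands the job in, once; it reports no verdict.
Trained networks look in the newest picture that a camera, given by its name, has taken for a name from the list of things; names that differ only in an ending like _2 or _b are one class to them, and where a whole thing is asked for, a point or a joint stands for the part that bears it (a point fixed in the world has none). Each returns a list of dicts, best first, with "p" (0 to 1); they miss things now and then, are a little off and sometimes report something else, mostly with a low value. They report only what shows in the picture. A call takes as long as a camera call.
- arm.spot_in(camera, label): "xy" ([column, row] in pixels, amid what is visible of it).
- arm.regions_of(camera, label): "mask" (480x640 bool, what is visible of it) and "xy" ([column, row] in pixels, amid what is visible of it).
- arm.place_of(camera, label): "xy" ([column, row] in pixels: a listed point, or the origin of a listed thing).
Readings, each from a call of its own:
- arm.get_t(): time.
- arm.get_joints(): joint angles.
- arm.get_joint_vel(): joint speeds.
- arm.get_effort(): joint torques, N m.
- arm.get_ee_pos(): TCP position.
- arm.get_eef_rot(): TCP orientation.
- arm.get_wrist_force(): force on the tool from outside, world axes, zero at the start.
- arm.get_wrist_torque(): the same for the moment, N m.
- arm.get_opening(): opening from 0.0 (shut) to 1.0 (fully open).
Only numpy, scipy, OpenCV 4.12 (cv2) and the standard library are available. Lean on these libraries where they do the work, as an engineer would, in place of code of your own. Each camera call takes 0.05 s, during which the arm holds its last target.

### The job

The slide gauge stage has no lock: its carriage, with the setting master standing loose on it, runs freely along the rails. Take the stage by the bridge, lift it about 10 cm off the bench and steady the carriage near the middle of its travel, under the bridge, for three seconds in the air; then carry it over and set it down gently and flat in the middle of the granite plate, its sides parallel to the plate's, let go and leave the carriage at rest near the middle of its travel with the master still standing in its place. The carriage must never run against its end bumpers, the stage must never be tipped steeply, and the other gauges and tools stay where they are.

Things in the scene. Friction and masses are not known exactly. Their poses are not given: they have to be found in the camera images.
- stage: measuring stage: dark steel base plate 240 x 136 x 8 mm with two steel rails lengthwise, end blocks 34 mm high and an aluminium bridge across the middle; 0.50 kg without carriage and master. Origin: centre of its underside; x along the 240 mm side and the rails, y across as the bridge bar, z up. Bridge posts 22 x 8 mm at y = +74 and -74 mm. Stands flat on the bench at the start
- stage_grip (a point): middle of the bridge bar, 125 mm above the stage's underside: the place to take it. The bar is 14 mm thick (along the stage's x, the way to pinch it from above), 26 mm high (its top 138 mm above the underside) and runs 140 mm along y between the posts
- carriage (a joint): place of the carriage along the rails in m, from the middle of its travel (under the bridge), positive to the stage's +x. It meets the rubber bumpers at +0.055 and -0.055. At rest near +0.03 at the start. It runs almost freely (friction about 0.001 of its load): its acceleration is 9.81 x the downward slope of the rails towards +x, minus the stage's own acceleration along x
- carriage_top (a point): centre of the carriage's flat upper face, 30 mm above the stage's underside; aluminium plate 90 mm along the rails x 100 mm across x 9 mm, with a rubber pad, 0.20 kg; axes as the stage's
- master: steel setting master, a stepped plug 36 mm diameter at the foot, 42 mm high, nominally 0.15 kg, standing loose on the middle of the carriage; origin at the centre of its underside, z up
- plate: heavy fixed granite surface plate, 300 x 250 x 40 mm, grey, on the bench. The origin is the centre of its underside; x along the 300 mm side, y along the 250 mm side, z up
- plate_top (a point): centre of the granite plate's flat top face, 40 mm above the bench; axes as the plate's
- vblock: steel V-block, 60 x 44 x 40 mm high, loose bystander; origin at the centre of its underside
- ring_gauge: steel ring gauge lying flat, 60 mm diameter, 20 mm high, loose bystander; origin at the centre of its underside
- dial: dial indicator lying on its back, 58 mm diameter, 22 mm high, stem to its -x, loose bystander; origin under the centre of the dial
- wrench: open-end wrench, 170 mm long, lying flat, loose bystander; origin at its middle
- jar: small glass jar with a black cap, 48 mm diameter, 55 mm high, loose bystander; origin at the centre of its underside
- driver: small screwdriver, 150 mm long, lying, loose bystander; origin at its middle
- case: closed wooden gauge-block case, 90 x 140 x 35 mm high, loose bystander; origin at the centre of its underside

How it is judged:
On the way:
1. the stage is held up clear of the bench (its underside above 60 mm), with the carriage within 25 mm of the middle of its travel, for 2 s (height (world z) of stage above 0.06 m and value of joint carriage between -0.025 and 0.025 m), for 2 s.
At the end, for the whole second after the job is handed in: The stage stands flat on the granite plate, let go and at rest, its middle within 25 mm of the plate's, sides parallel within 0.14 rad, the carriage within 30 mm of the middle of its travel and slower than 30 mm/s, the master upright within 15 mm of the middle of the carriage (z of stage in the frame of plate between 0.036 and 0.044 m and horizontal distance between stage and plate_top below 0.025 m and angle between the x axis of stage and the x axis of plate, either way round below 0.14 rad and angle between stage's own z axis and vertical below 0.03 rad and value of joint carriage between -0.03 and 0.03 m and velocity of joint carriage between -0.03 and 0.03 m/s and linear speed of stage below 0.02 m/s and distance between master and carriage_top below 0.015 m and angle between master's own z axis and vertical below 0.1 rad); the robot touches nothing.
It fails at once if the carriage runs against an end bumper (value of joint carriage above 0.0555 m or value of joint carriage below -0.0555 m).
It fails at once if the master topples or slips on the carriage (angle between master's own z axis and vertical above 0.5 rad or distance between master and carriage_top above 0.02 m).
It fails at once if the stage is tipped more than 0.3 rad (angle between stage's own z axis and vertical above 0.3 rad).
It fails at once if the stage is slammed on the plate (over 60 N) (contact force between stage and plate above 60 N).
It fails at once if a bystander is moved more than 25 mm (distance of any of vblock, ring_gauge, dial, wrench, jar, driver, case from where it was at the start of the episode above 0.025 m).
It also fails if it takes over 64 s, if anything falls off the work surface, if the arm or the gripper's body presses on something with over 40 N, if the wrist force passes 120 N, or if a joint passes its speed limit or range.

## Working session

There is one attempt and no reset: what is moved stays moved. The work goes in short steps, each a Python script; the robot and the scene stay as the last script left them, time stands still between calls to the robot, and variables do not carry over. Pictures are saved under pics/ and viewed, and the job is handed in when it is done.

```bash
mkdir -p pics; ls; cat > h.py <<'E'
import numpy as np, cv2
from workcell import arm
def R_rpy(r):
    from scipy.spatial.transform import Rotation as Ro
    return Ro.from_euler('xyz',r).as_matrix()
def ext(cam):
    p=arm.camera_params(cam)
    if 'extrinsics' in p: return p,np.array(p['extrinsics'])
    T=np.eye(4);T[:3,:3]=R_rpy(arm.get_eef_rot());T[:3,3]=arm.get_ee_pos()
    return p,T@np.array(p['hand_eye'])
def rays(p,uv):
    K=np.array(p['intrinsics'],float)
    u=cv2.undistortPoints(np.array(uv,float).reshape(-1,1,2),K,np.array([p['k1'],0,0,0.]))
    return np.c_[u.reshape(-1,2),np.ones(len(u.reshape(-1,2)))]
def at_z(p,T,uv,z):
    d=rays(p,uv)@T[:3,:3].T; o=T[:3,3]
    return o+d*((z-o[2])/d[:,2])[:,None]
def cloud(p,T,uv,dep):
    r=rays(p,uv)*np.array(dep)[:,None]
    return r@T[:3,:3].T+T[:3,3]
def proj(p,T,X):
    X=(np.array(X).reshape(-1,3)-T[:3,3])@T[:3,:3]
    K=np.array(p['intrinsics'],float)
    return cv2.projectPoints(X,np.zeros(3),np.zeros(3),K,np.array([p['k1'],0,0,0.]))[0].reshape(-1,2)
E
python3 - <<'E'
from h import *
for c in ('scene','top','wrist'):
    im,d=arm.get_image(c); cv2.imwrite(f'pics/a_{c}.png',im); np.save(f'a_{c}.npy',d)
    p,T=ext(c); print(c,p['k1'],np.round(np.array(p['intrinsics']).ravel(),1),np.round(T,3).tolist())
    for n in ('stage_grip','carriage_top','stage','plate_top','master'):
        print(n,[(np.round(q['xy'],1).tolist(),round(q['p'],2)) for q in arm.place_of(c,n)[:2]])
print(arm.get_t(),arm.get_ee_pos(),arm.get_eef_rot())
E
```

```text
pics
scene -0.021877083356099978 [448.3   0.  317.    0.  448.3 238.2   0.    0.    1. ] [[-0.665, 0.612, -0.428, 1.112], [0.747, 0.532, -0.399, 0.503], [-0.017, -0.585, -0.811, 1.097], [0.0, 0.0, 0.0, 1.0]]
stage_grip [([259.1, 181.0], 0.68), ([298.7, 270.9], 0.41)]
carriage_top [([268.2, 206.3], 0.6)]
stage [([263.5, 207.4], 0.76)]
plate_top []
master [([268.5, 210.3], 0.47)]
top -0.09543651914674399 [593.8   0.  308.6   0.  593.8 240.6   0.    0.    1. ] [[0.027, -0.993, 0.117, 0.378], [-1.0, -0.027, -0.003, 0.005], [0.006, -0.117, -0.993, 1.725], [0.0, 0.0, 0.0, 1.0]]
stage_grip [([398.2, 247.9], 0.94)]
carriage_top [([386.1, 249.6], 0.63)]
stage [([392.9, 249.1], 0.96)]
plate_top [([213.8, 250.9], 0.86)]
master [([384.5, 248.4], 0.61)]
wrist -0.08327685263299647 [415.4   0.  320.1   0.  415.4 240.1   0.    0.    1. ] [[0.429, 0.874, 0.228, 0.217], [0.903, -0.416, -0.108, 0.616], [0.0, 0.252, -0.968, 0.384], [0.0, 0.0, 0.0, 1.0]]
stage_grip []
carriage_top []
stage []
plate_top []
master []
0.9 [0.27910471 0.58698459 0.22255606] [-1.3461503   1.57076871 -1.7899795 ]
```

View pics/a_scene.png

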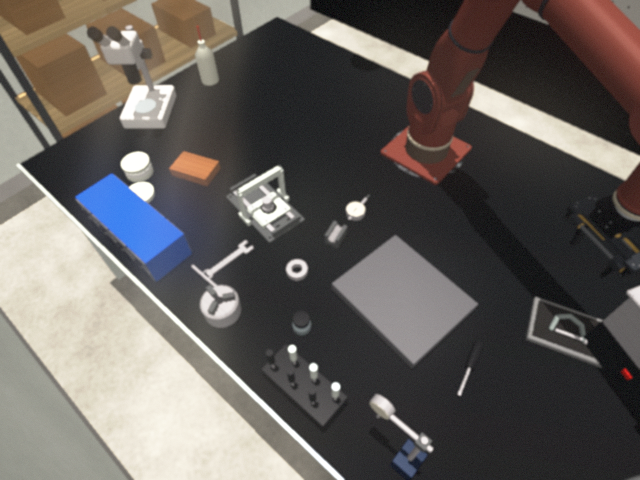

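View pics/a_top.png

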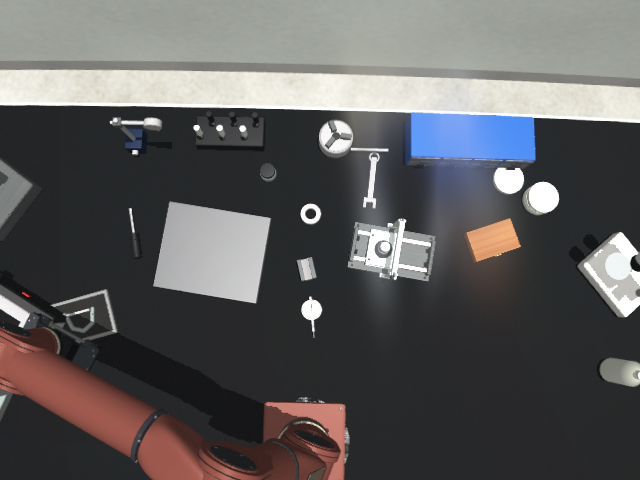

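```bash
python3 - <<'E'
from h import *
im=cv2.imread('pics/a_top.png'); d=np.load('a_top.npy'); p,T=ext('top')
print(np.round(np.array(arm.camera_params('wrist')['hand_eye']),3).tolist())
v,u=np.mgrid[0:480,0:640]; ok=d>0
X=cloud(p,T,np.c_[u[ok],v[ok]],d[ok])
uu=u[ok];vv=v[ok]
b=(uu>140)&(uu<280)&(vv>190)&(vv<315)&(X[:,2]>0.025)&(X[:,2]<.06)
P=X[b]; print('plate z',np.median(P[:,2]),len(P), 'bench z',np.median(X[(uu>340)&(uu<460)&(vv>290)&(vv<330),2]))
r=cv2.minAreaRect((P[:,:2]*1000).astype(np.float32)); print('plate',r)
b=(uu>340)&(uu<445)&(vv>205)&(vv<290)
S=X[b]
bar=S[(S[:,2]>.12)&(S[:,2]<.17)]; print('bar',len(bar),np.median(bar[:,2])); 
print(cv2.minAreaRect((bar[:,:2]*1000).astype(np.float32)),bar.mean(0))
g=S[(S[:,2]>.004)&(S[:,2]<.06)]
print('stage',cv2.minAreaRect((g[:,:2]*1000).astype(np.float32)))
print(at_z(p,T,[[398.2,247.9]],.125),at_z(p,T,[[392.9,249.1]],0),at_z(p,T,[[386.1,249.6]],.03),at_z(p,T,[[213.8,250.9]],.04))
cv2.imwrite('pics/b.png',cv2.resize(im[200:300,330:460],None,fx=6,fy=6,interpolation=cv2.INTER_CUBIC))
E
```

```text
[[-0.0, -0.252, 0.968, -0.162], [1.0, -0.0, 0.0, -0.0], [0.0, 0.968, 0.252, -0.069], [0.0, 0.0, 0.0, 1.0]]
plate z 0.04024133985049061 9078 bench z 1.0439765120495714e-05
plate ((538.7166748046875, 276.5677490234375), (301.2165222167969, 251.69837951660156), 82.19831085205078)
bar 363 0.13712907560195364
((549.54736328125, -239.8155975341797), (21.441160202026367, 168.72032165527344), 81.7133560180664) [ 0.55459458 -0.24003861  0.13636592]
stage ((568.6024169921875, -246.5648193359375), (244.96435546875, 305.02874755859375), 1.4304063320159912)
[[ 0.55338486 -0.24340316  0.125     ]] [[ 0.56311104 -0.24722312  0.        ]] [[ 0.55792307 -0.22322054  0.03      ]] [[0.53969596 0.27012426 0.04      ]]
```

View pics/b.png

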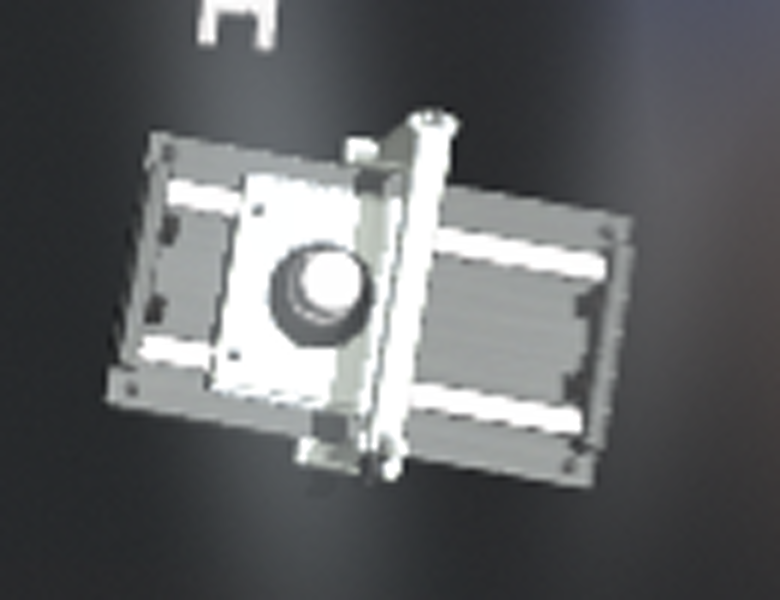

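```bash
cat >> h.py <<'E'
from scipy.spatial.transform import Rotation as Ro
def att(yaw,tilt=0.0):
    """tool down, tool y along horizontal yaw; then tilt about stage y so stage +x (=tool y dir) goes down by tilt"""
    x=np.array([0,0,-1.]);y=np.array([np.cos(yaw),np.sin(yaw),0]);z=np.cross(x,y)
    R=np.c_[x,y,z]
    sy=np.array([-np.sin(yaw),np.cos(yaw),0])
    R=Ro.from_rotvec(sy*tilt).as_matrix()@R
    return Ro.from_matrix(R).as_euler('xyz')
E
python3 - <<'E'
from h import *
yaw=np.radians(82)
for pos in ([.553,-.242,.30],[.553,-.242,.106],[.54,.273,.25],[.54,.273,.146]):
    print(np.round(arm.inverse_kinematics(pos,att(yaw)),2))
t0=arm.get_t(); arm.goto([.553,-.242,.30],att(yaw)); print('goto',arm.get_t()-t0)
c='wrist';p,T=ext(c);im,d=arm.get_image(c); cv2.imwrite('pics/c_wrist.png',im); np.save('c_wrist.npy',d);np.save('c_T.npy',T)
for n in ('stage_grip','carriage_top','master'):
    print(n,[(np.round(q['xy'],1).tolist(),round(q['p'],2)) for q in arm.place_of(c,n)[:2]])
t0=arm.get_t()
# timing tests
def tt(f,*a,**k):
    t0=arm.get_t(); f(*a,**k); return round(arm.get_t()-t0,4)
P=arm.get_ee_pos()
print('rd',tt(arm.get_ee_pos))
print('rot .02 v.15',tt(arm.servo_line,P,att(yaw,.02)))
print('rot back v.5',tt(arm.servo_line,P,att(yaw,0),vel=.5))
print('lin 10mm .1',tt(arm.servo_line,P+[0,.01,0],vel=.1))
print('lin -10mm .1+rot',tt(arm.servo_line,P,att(yaw,.02),vel=.1))
print('lin 2mm',tt(arm.servo_line,P+[0,.002,0],att(yaw,0),vel=.2))
print(arm.get_ee_pos()-P-[0,.002,0],arm.get_joints())
arm.hold(.02);print(arm.get_joint_vel())
q=arm.inverse_kinematics(P,att(yaw)); print('gj',tt(arm.goto_joints,q), arm.get_t())
E
```

```text
[-0.52  0.34  1.12  1.5  -0.31  1.49  2.04]
[-0.35  0.44  0.88  1.75 -0.37  1.12  2.08]
[-0.73  0.23  0.23  1.55 -0.05  1.37  0.93]
[-0.72  0.29  0.22  1.69 -0.07  1.17  0.94]
goto 3.075
stage_grip [([319.9, 219.9], 0.57), ([393.7, 358.6], 0.26)]
carriage_top [([535.2, 255.0], 0.28)]
master [([345.5, 201.7], 0.75)]
rd 0.0
rot .02 v.15 0.25
rot back v.5 0.25
lin 10mm .1 0.25
lin -10mm .1+rot 0.25
lin 2mm 0.25
[-2.08843686e-04 -4.84495296e-04  2.92505531e-05] [-0.52022856  0.34070034  1.1184214   1.50309429 -0.30637156  1.48878475
  2.03071207]
[-8.73115355e-03 -1.39389476e-03 -5.87976507e-05  1.26115830e-04
  3.43507369e-03 -3.87996201e-03 -3.60780192e-03]
gj 0.25 5.6917<sys>:0: UserWarning: Gimbal lock detected. Setting third angle to zero since it is not possible to uniquely determine all angles.
```

View pics/c_wrist.png

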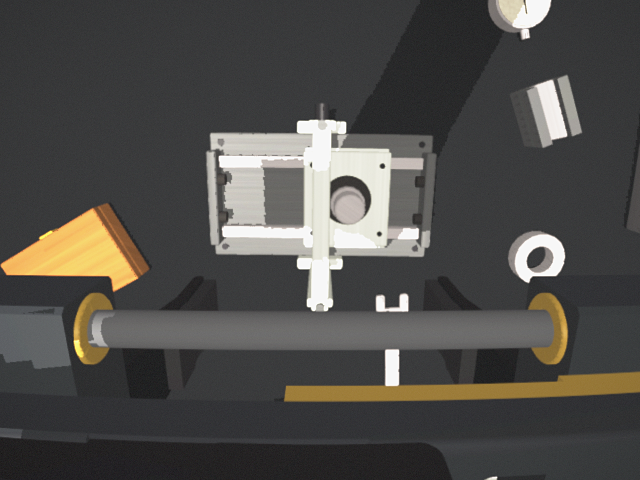

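```bash
python3 - <<'E'
from h import *
d=np.load('c_wrist.npy');T=np.load('c_T.npy');p=arm.camera_params('wrist')
v,u=np.mgrid[0:480,0:640]; ok=(d>0)&(v<312)&(u>190)&(u<450)&(v>90)
X=cloud(p,T,np.c_[u[ok],v[ok]],d[ok])
b=X[(abs(X[:,0]-.553)<.16)&(abs(X[:,1]+.243)<.16)]
print(np.histogram(b[:,2],bins=np.arange(-.005,.15,.005)))
def rect(m): 
    r=cv2.minAreaRect((b[m][:,:2]*1000).astype(np.float32)); return np.round(r[0],1),np.round(r[1],1),round(r[2],2),m.sum()
z=b[:,2]
print('base',rect((z>.004)&(z<.012)))
print('blocks+car',rect((z>.02)&(z<.04)))
print('bar',rect((z>.13)&(z<.145)), np.median(z[(z>.13)&(z<.145)]))
print('mid',rect((z>.115)&(z<.145)))
# in stage frame
for yawd in (80,81,82):
  yaw=np.radians(yawd); ax=np.array([np.cos(yaw),np.sin(yaw)])
  m=(z>.13)&(z<.145); s=(b[m][:,:2]-[.553,-.242])
  t=s@[-ax[1],ax[0]]; xx=s@ax
  print(yawd,np.polyfit(t,xx,1), t.min(),t.max())
m=(z>.026)&(z<.034); s=(b[m][:,:2]-[.553,-.242])@ax; print(np.histogram(s,bins=np.arange(-.13,.13,.01)))
print(np.round(at_z(p,T,[[319.9,219.9]],.125),4))
E
```

```text
(array([19663,  5598, 13034,   299,  2690,  1114,  4251,  3378,    61,
         180,    30,    29,    25,    32,   109,   654,    12,     7,
          12,    11,    12,    15,   177,    98,    13,    20,   150,
          46,  3204,    93]), array([-0.005,  0.   ,  0.005,  0.01 ,  0.015,  0.02 ,  0.025,  0.03 ,
        0.035,  0.04 ,  0.045,  0.05 ,  0.055,  0.06 ,  0.065,  0.07 ,
        0.075,  0.08 ,  0.085,  0.09 ,  0.095,  0.1  ,  0.105,  0.11 ,
        0.115,  0.12 ,  0.125,  0.13 ,  0.135,  0.14 ,  0.145]))
base (array([ 586.3, -245.8]), array([240.4, 203.8]), 81.22, np.int64(13248))
blocks+car (array([ 552.6, -241. ]), array([237.2, 157.8]), 80.96, np.int64(8804))
bar (array([ 552.6, -240.9]), array([ 17.8, 154.6]), 81.4, np.int64(3343)) 0.137302372912104
mid (array([ 552.6, -240.6]), array([ 21.9, 154.8]), 81.33, np.int64(3526))
80 [-0.02318212  0.00130586] -0.07662382564406196 0.07798268703068961
81 [-0.00586829  0.00130624] -0.07673658325883141 0.07787539439495066
82 [0.01144206 0.00130702] -0.07686573107364715 0.07774438015968309
(array([  0, 482, 505,  38,   0,   0,   0,   0,   0,   0,   0, 560, 267,
         0, 619, 572, 537, 703, 887, 892, 225,   0,   0, 381, 629]), array([-1.30000000e-01, -1.20000000e-01, -1.10000000e-01, -1.00000000e-01,
       -9.00000000e-02, -8.00000000e-02, -7.00000000e-02, -6.00000000e-02,
       -5.00000000e-02, -4.00000000e-02, -3.00000000e-02, -2.00000000e-02,
       -1.00000000e-02, -5.55111512e-17,  1.00000000e-02,  2.00000000e-02,
        3.00000000e-02,  4.00000000e-02,  5.00000000e-02,  6.00000000e-02,
        7.00000000e-02,  8.00000000e-02,  9.00000000e-02,  1.00000000e-01,
        1.10000000e-01,  1.20000000e-01]))
[[ 0.555  -0.2417  0.125 ]]
```

```bash
cat >> h.py <<'E'
def car_meas(save=None):
    """carriage position along tool y from wrist depth; call with stage gripped (tool x = down)"""
    p=arm.camera_params('wrist'); H=np.array(p['hand_eye'])
    im,d=arm.get_image('wrist')
    if save: cv2.imwrite(save,im); np.save(save[:-3]+'npy',d)
    return edges(p,H,d)
def edges(p,H,d):
    v,u=np.mgrid[0:300:2,0:640]; dd=d[0:300:2]; ok=(dd>.1)&(dd<.4)
    X=cloud(p,H,np.c_[u[ok],v[ok]],dd[ok])
    h=.106-X[:,0]
    m=(h>.0255)&(h<.0335)&(X[:,2]>-.047)&(X[:,2]<.047)&(abs(X[:,1])<.1025)
    s=X[m,1]
    if len(s)<50: return None
    return np.percentile(s,1),np.percentile(s,99),len(s)
E
python3 - <<'E' 2>&1 | grep -v -i gimbal
from h import *
yaw=np.radians(81.3)
arm.servo_line([.5526,-.2408,.106],att(yaw),vel=.12)
arm.grip(.3,grasp_force=10)
print(arm.get_t(), car_meas('pics/d0.png'))
arm.grip(0.0,grasp_force=50)
arm.hold(.1)
print(arm.get_t(),arm.get_opening(),arm.get_ee_pos(),R_rpy(arm.get_eef_rot()).round(4).tolist(),np.round(arm.get_wrist_force(),2))
print(car_meas('pics/d1.png'))
E
```

```text
8.6583 (np.float64(-0.10030116401189962), np.float64(0.10001657215356254), 4784)
9.2083 0.15815222868268067 [ 0.55260321 -0.24082512  0.10600014] [[-0.0, 0.1513, 0.9885], [-0.0, 0.9885, -0.1513], [-1.0, -0.0, 0.0]] [ 0.36 -0.29 -0.2 ]
(np.float64(-0.10046232984140664), np.float64(0.100022277955157), 4624)
```

View pics/d1.png

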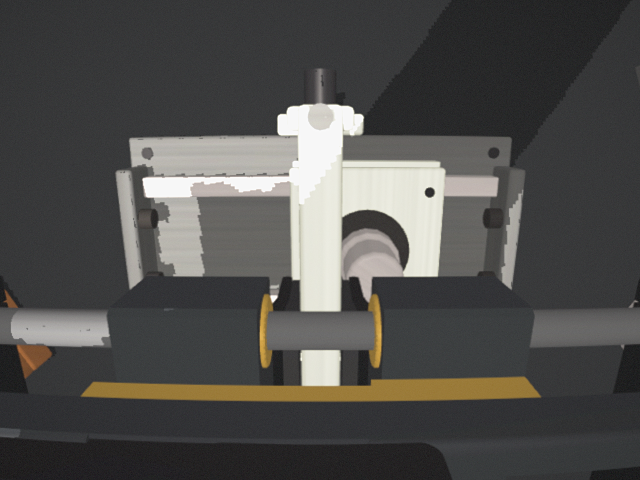

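```bash
python3 - <<'E'
from h import *
d=np.load('pics/d1.npy');p=arm.camera_params('wrist');H=np.array(p['hand_eye'])
v,u=np.mgrid[0:300:2,0:640]; dd=d[0:300:2]; ok=(dd>.1)&(dd<.4)
X=cloud(p,H,np.c_[u[ok],v[ok]],dd[ok]);h=.106-X[:,0]
for z0 in np.arange(-.07,.0,.005):
    m=(X[:,2]>z0)&(X[:,2]<z0+.005)&(h>.0255)&(h<.0335); s=X[m,1]
    print(round(z0,3),m.sum(),np.histogram(s,bins=np.arange(-.12,.121,.01))[0].tolist(), np.round([s[abs(s)<.095].min(),s[abs(s)<.095].max()],4) if (abs(s)<.095).sum() else '')
m=(X[:,2]>-.045)&(X[:,2]<-.03)&(X[:,1]>.03)&(X[:,1]<.06);print(np.median(h[m]))
# end blocks
m=(h>.026)&(h<.038)&(abs(X[:,1])>.1);s=X[m,1];print('blocks',s.min(),s.max(),s[s<0].max(),s[s>0].min())
E
```

```text
-0.07 0 [0, 0, 0, 0, 0, 0, 0, 0, 0, 0, 0, 0, 0, 0, 0, 0, 0, 0, 0, 0, 0, 0, 0, 0] 
-0.065 0 [0, 0, 0, 0, 0, 0, 0, 0, 0, 0, 0, 0, 0, 0, 0, 0, 0, 0, 0, 0, 0, 0, 0, 0] 
-0.06 0 [0, 0, 0, 0, 0, 0, 0, 0, 0, 0, 0, 0, 0, 0, 0, 0, 0, 0, 0, 0, 0, 0, 0, 0] 
-0.055 0 [0, 0, 0, 0, 0, 0, 0, 0, 0, 0, 0, 0, 0, 0, 0, 0, 0, 0, 0, 0, 0, 0, 0, 0] 
-0.05 582 [39, 29, 0, 0, 0, 0, 0, 0, 0, 0, 35, 0, 0, 52, 71, 69, 69, 70, 69, 7, 0, 0, 33, 39] [-0.0174  0.0712]
-0.045 618 [31, 33, 0, 0, 0, 0, 0, 0, 0, 0, 36, 0, 0, 51, 75, 71, 81, 82, 82, 10, 0, 0, 37, 29] [-0.0175  0.0718]
-0.04 635 [33, 33, 0, 0, 0, 0, 0, 0, 0, 0, 45, 0, 0, 64, 80, 81, 73, 75, 70, 12, 0, 0, 37, 32] [-0.0176  0.0721]
-0.035 562 [30, 32, 0, 0, 0, 0, 0, 0, 0, 0, 36, 0, 0, 49, 70, 67, 67, 67, 67, 12, 0, 0, 35, 30] [-0.0177  0.0717]
-0.03 575 [32, 37, 0, 0, 0, 0, 0, 0, 0, 0, 34, 0, 0, 49, 71, 70, 67, 70, 69, 12, 0, 1, 39, 24] [-0.0178  0.0723]
-0.025 761 [28, 92, 3, 0, 0, 0, 0, 0, 0, 0, 35, 0, 0, 61, 84, 84, 78, 78, 82, 11, 0, 15, 84, 26] [-0.0172  0.0721]
-0.02 682 [34, 75, 6, 0, 0, 0, 0, 0, 0, 0, 34, 0, 0, 53, 68, 68, 73, 69, 68, 14, 0, 14, 72, 34] [-0.0173  0.072 ]
-0.015 511 [36, 47, 0, 0, 0, 0, 0, 0, 0, 0, 35, 0, 0, 50, 30, 47, 65, 66, 67, 11, 0, 1, 31, 25] [-0.0175  0.0719]
-0.01 382 [34, 27, 0, 0, 0, 0, 0, 0, 0, 0, 36, 0, 0, 19, 0, 2, 60, 67, 65, 12, 0, 0, 31, 29] [-0.0175  0.0719]
-0.005 332 [26, 29, 0, 0, 0, 0, 0, 0, 0, 0, 36, 0, 0, 0, 0, 0, 38, 67, 64, 11, 0, 0, 32, 29] [-0.0176  0.0719]
0.0 328 [33, 30, 0, 0, 0, 0, 0, 0, 0, 0, 33, 0, 0, 0, 0, 0, 23, 66, 65, 10, 0, 0, 37, 31] [-0.0177  0.072 ]
0.029390854834797822
blocks -0.11822252731596646 0.11763041555117026 -0.10004320651079879 0.10009175894001292
```

```bash
cat > ctl.py <<'E'
import warnings; warnings.filterwarnings('ignore')
from h import *
import json
HP=.066
def edges(p,H,d):
    v,u=np.mgrid[90:300:2,0:640]; dd=d[90:300:2]; ok=(dd>.1)&(dd<.4)
    X=cloud(p,H,np.c_[u[ok],v[ok]],dd[ok]); h=.106-X[:,0]
    m=(h>.0245)&(h<.0340)&(X[:,2]>-.048)&(X[:,2]<-.028)&(abs(X[:,1])<.098)
    s=X[m,1]
    if len(s)<300: return None
    lo,hi=np.percentile(s,.5),np.percentile(s,99.5)
    if hi-lo>.084: return (lo+hi)/2
    return hi-.0445 if hi>.06 else lo+.0445
P_=arm.camera_params('wrist');H_=np.array(P_['hand_eye'])
class C:
    def __init__(s,yaw,f='st.json',init=False):
        s.yaw=yaw; s.f=f; s.ax=np.array([np.cos(yaw),np.sin(yaw),0]); s.prev_th=s.tilt(); s.k=0
        if init:
            s.t=None; s.x=np.zeros(3); s.P=np.diag([1e-6,1e-4,4e-4])
            s.meas(first=True)
        else:
            j=json.load(open(f)); s.x=np.array(j['x']);s.P=np.array(j['P']);s.t=j['t']; s.xr=j['xr']; s.prev_th=j['th']
    def save(s): json.dump(dict(x=s.x.tolist(),P=s.P.tolist(),t=s.t,xr=s.xr,th=s.prev_th),open(s.f,'w'))
    def tilt(s): return -R_rpy(arm.get_eef_rot())[2,1]
    def pivot(s):
        R=R_rpy(arm.get_eef_rot()); return np.array(arm.get_ee_pos())+R[:,0]*HP
    def meas(s,first=False,air=True):
        t=arm.get_t(); th=s.tilt(); X=s.pivot()
        im,d=arm.get_image('wrist'); xr=edges(P_,H_,d); s.im=im
        if xr is None: print('NO MEAS'); 
        if first:
            s.x[0]=X@s.ax+xr; s.t=t; s.xr=xr; s.prev_th=th; return
        dt=t-s.t; u=9.81*(.42*s.prev_th+.58*th)
        F=np.array([[1,dt,dt*dt/2],[0,1,dt],[0,0,1]]); B=np.array([dt*dt/2,dt,0])
        s.x=F@s.x+B*u; s.P=F@s.P@F.T+np.diag([1e-8,(.02*dt)**2,(.008)**2])
        if xr is not None:
            z=X@s.ax+xr; K=s.P[:,0]/(s.P[0,0]+.0007**2)
            s.x=s.x+K*(z-s.x[0]); s.P=s.P-np.outer(K,s.P[0]); s.xr=xr
        if not air: s.x[2]=0; s.x[1]=0
        s.t=t; s.prev_th=th
    def cmd(s,piv,th):
        a=att(s.yaw,th); R=R_rpy(a); tgt=piv-R[:,0]*HP
        d=np.linalg.norm(tgt-arm.get_ee_pos())
        arm.servo_line(tgt,a,vel=max(.02,d/.25*1.02))
    def theta(s,Sref,Vref,aref,kp=.6,kd=1.7,lim=.02):
        a=aref-kp*(s.x[0]+s.x[1]*.15-Sref)-kd*(s.x[1]-Vref)-s.x[2]
        return float(np.clip(a/9.81,-lim,lim))
    def log(s,th,extra=''):
        print(f"{s.t:6.2f} xr {s.xr*1e3:6.1f} V {s.x[1]*1e3:6.1f} b {s.x[2]*1e3:6.1f}mm/s2 th {s.prev_th*1e3:5.1f}->{th*1e3:5.1f}mrad {extra}")
def mj(u):
    u=min(max(u,0),1); return 10*u**3-15*u**4+6*u**5, 30*u**2-60*u**3+30*u**4, 60*u-180*u**2+120*u**3
E
cat > lift.py <<'E'
from ctl import *
yaw=np.radians(81.3)
c=C(yaw,init=True); P0=c.pivot(); S0=c.x[0]; X0=P0@c.ax; Xt=X0; good=0
print('start',c.xr)
t0=arm.get_t(); T=3.0
while arm.get_t()-t0<14:
    e=arm.get_t()-t0
    z=.104*mj((e+.45)/T)[0] if e+.3<T else .104
    if z>.006: th=c.theta(S0,0,0); Xt+=np.clip(c.x[0]+c.x[1]*.3-Xt,-.01,.01)
    else: th=0.
    c.cmd(P0+c.ax*(Xt-X0)+[0,0,z],th)
    c.meas(air=(z>.004))
    c.log(th,f"z {arm.get_ee_pos()[2]:.3f}")
    if abs(c.xr)>.05: print('DANGER')
    good=good+1 if (z>.09 and abs(c.xr)<.018 and abs(c.x[1])<.03) else 0
    if good>=12: break
c.save(); cv2.imwrite('pics/lift.png',c.im); print(arm.get_wrist_force(),arm.get_opening())
E
python3 lift.py
```

```text
start 0.026883771216570422
  9.59 xr   27.2 V    0.0 b    0.0mm/s2 th  -0.2->  0.0mrad z 0.108
 10.03 xr   20.9 V   10.6 b   12.0mm/s2 th  -0.2-> -0.0mrad z 0.118
 10.48 xr   16.8 V   10.9 b   15.5mm/s2 th  -3.7-> -3.4mrad z 0.141
 10.93 xr    8.7 V   -1.5 b   14.5mm/s2 th  -4.3-> -4.2mrad z 0.169
 11.38 xr   -2.2 V   -8.9 b   14.0mm/s2 th  -2.1-> -1.9mrad z 0.194
 11.82 xr   -1.6 V  -10.1 b   12.2mm/s2 th  -0.3-> -0.4mrad z 0.208
 12.27 xr   -2.0 V   -9.2 b    9.0mm/s2 th   0.4->  0.3mrad z 0.210
 12.72 xr   -1.2 V   -6.3 b    6.6mm/s2 th   0.8->  0.8mrad z 0.210
 13.08 xr    0.1 V   -3.0 b    5.3mm/s2 th   0.9->  0.8mrad z 0.210
 13.38 xr    0.3 V   -0.6 b    4.4mm/s2 th   0.5->  0.4mrad z 0.210
 13.68 xr    0.2 V    1.1 b    4.2mm/s2 th   0.1->  0.1mrad z 0.210
 13.98 xr   -0.2 V    1.1 b    3.3mm/s2 th  -0.2-> -0.2mrad z 0.210
 14.28 xr   -0.4 V    0.2 b    2.0mm/s2 th  -0.1-> -0.1mrad z 0.210
 14.58 xr   -0.2 V   -0.1 b    1.1mm/s2 th   0.2->  0.2mrad z 0.210
 14.88 xr   -0.0 V    0.4 b    0.4mm/s2 th   0.4->  0.3mrad z 0.210
 15.18 xr   -0.0 V    1.1 b   -0.0mm/s2 th   0.3->  0.3mrad z 0.210
 15.48 xr   -0.1 V    1.2 b   -0.6mm/s2 th   0.2->  0.2mrad z 0.210
[-0.49852374 -0.07859044 -7.63697158] 0.1548464691855814
```

```bash
python3 - <<'E'
from h import *
im,d=arm.get_image('top'); cv2.imwrite('pics/e_top.png',im)
print(arm.get_t(),[(np.round(q['xy'],1),round(q['p'],2)) for q in arm.place_of('top','plate_top')[:2]])
E
```

```text
15.5833 [(array([212.2, 248.4]), 0.75), (array([389.4, 245.6]), 0.53)]
```

View pics/lift.png

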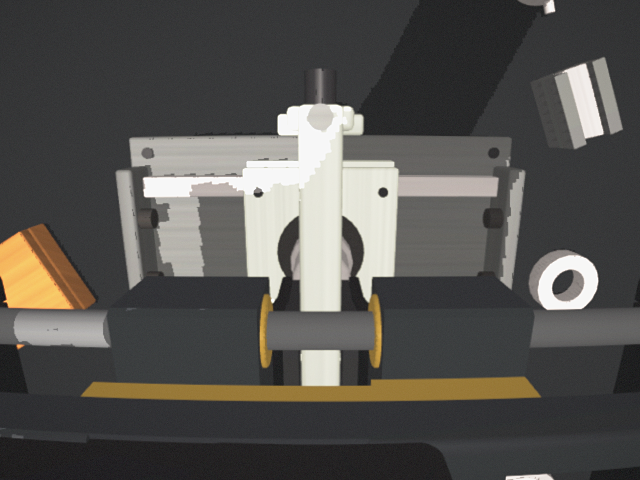

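```bash
cat > carry.py <<'E'
from ctl import *
yaw=np.radians(81.3)
c=C(yaw); P0=c.pivot(); c.meas(); S0=c.x[0]; X0=P0@c.ax
tgt=np.array([.539,.2745,P0[2]]); D=tgt-P0; L=D@c.ax; lat=D-L*c.ax
print('L',L,'lat',lat)
t0=arm.get_t(); T=12.; good=0; Dt=.35
S0=X0
while arm.get_t()-t0<T+6:
    e=arm.get_t()-t0
    s,v,a=mj((e+.2)/T); th=c.theta(S0+L*mj(e/T)[0],L*mj(e/T)[1]/T,L*a/T**2,kp=.8,kd=1.9,lim=.025)
    Xt=c.x[0]+c.x[1]*Dt+.5*(c.x[2]+9.81*th)*Dt**2
    Xt=np.clip(Xt,c.pivot()@c.ax-.06,c.pivot()@c.ax+.06)
    pr=np.clip((Xt-X0)/L,0,1); ta=c.t
    c.cmd(P0+c.ax*(Xt-X0)+lat*pr,th)
    c.meas(); Dt=.6*Dt+.4*(c.t-ta)
    c.log(th,f"dt {c.t-ta:.2f} S-err {1e3*(c.x[0]-S0-L*mj((arm.get_t()-t0)/T)[0]):.1f}")
    if abs(c.xr)>.05: print('DANGER')
    good=good+1 if (e>T-.3 and abs(c.xr)<.01 and abs(c.x[1])<.004 and abs(c.x[0]-S0-L)<.006) else 0
    if good>=3: break
c.save(); cv2.imwrite('pics/carry.png',c.im); print(arm.get_ee_pos(),c.pivot(),arm.get_t())
im,d=arm.get_image('top'); cv2.imwrite('pics/f_top.png',im); np.save('f_top.npy',d)
E
python3 carry.py
```

```text
L 0.48716765262825784 lat [-0.09029941  0.01381775  0.        ]
 15.93 xr   -0.2 V    0.7 b   -1.8mm/s2 th   0.4->  0.4mrad dt 0.30 S-err -0.0
 16.23 xr   -0.4 V    1.9 b   -2.2mm/s2 th   0.9->  0.9mrad dt 0.30 S-err -0.2
 16.53 xr   -0.6 V    4.2 b   -2.7mm/s2 th   1.4->  1.5mrad dt 0.30 S-err -0.6
 16.83 xr   -0.9 V    7.2 b   -3.7mm/s2 th   1.9->  2.0mrad dt 0.30 S-err -1.4
 17.17 xr   -0.2 V   12.9 b   -4.0mm/s2 th   2.5->  2.6mrad dt 0.33 S-err -2.3
 17.62 xr    2.5 V   22.6 b   -3.9mm/s2 th   2.7->  2.7mrad dt 0.45 S-err -2.9
 18.07 xr    2.4 V   33.1 b   -2.9mm/s2 th   2.2->  2.4mrad dt 0.45 S-err -2.4
 18.52 xr    2.0 V   41.1 b   -2.4mm/s2 th   1.8->  1.8mrad dt 0.45 S-err -1.8
 18.96 xr    1.2 V   48.4 b   -2.0mm/s2 th   1.8->  1.7mrad dt 0.44 S-err -1.7
 19.40 xr    1.2 V   55.8 b   -1.7mm/s2 th   1.8->  1.6mrad dt 0.44 S-err -1.9
 19.84 xr    0.9 V   62.3 b   -1.5mm/s2 th   1.5->  1.3mrad dt 0.44 S-err -2.3
 20.28 xr    0.6 V   67.1 b   -1.8mm/s2 th   1.3->  1.0mrad dt 0.44 S-err -2.9
 20.73 xr    0.6 V   71.3 b   -1.8mm/s2 th   1.1->  0.8mrad dt 0.44 S-err -3.6
 21.17 xr
[... 863 characters left out ...]
.04 xr    0.3 V   18.6 b   -5.2mm/s2 th  -1.5-> -1.7mrad dt 0.44 S-err -2.3
 26.48 xr    0.4 V   11.2 b   -4.4mm/s2 th  -1.4-> -1.6mrad dt 0.44 S-err -1.1
 26.88 xr    0.3 V    6.1 b   -3.3mm/s2 th  -1.2-> -1.3mrad dt 0.40 S-err 0.1
 27.18 xr   -0.1 V    3.1 b   -2.5mm/s2 th  -1.0-> -0.9mrad dt 0.30 S-err 0.8
 27.48 xr    0.0 V    0.9 b   -2.0mm/s2 th  -0.5-> -0.6mrad dt 0.30 S-err 1.2
 27.78 xr   -0.1 V   -0.2 b   -1.8mm/s2 th  -0.1-> -0.1mrad dt 0.30 S-err 1.4
 28.08 xr   -0.0 V   -0.8 b   -2.0mm/s2 th   0.2->  0.1mrad dt 0.30 S-err 1.2
 28.38 xr    0.2 V   -0.0 b   -1.4mm/s2 th   0.3->  0.3mrad dt 0.30 S-err 1.2
[0.53914247 0.27547669 0.20998696] [0.53913934 0.27546143 0.14398696] 28.4333
```

View pics/carry.png

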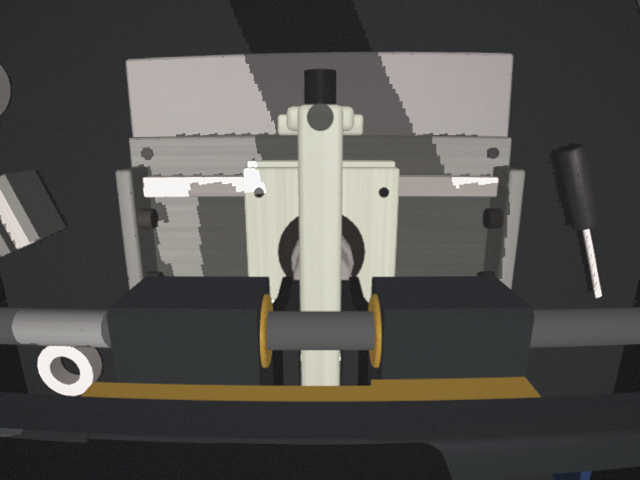

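```bash
python3 - <<'E'
from h import *
im=cv2.imread('pics/carry.png'); p,T=ext('wrist')
# overlay predicted plate outline
for cc,yy,col in (((.5387,.2766),82.2,(0,0,255)),((.5397,.2701),82.2,(0,255,0))):
    a=np.radians(yy);ax=np.array([np.cos(a),np.sin(a)]);ay=np.array([-ax[1],ax[0]])
    pts=[]
    for s in np.linspace(-.15,.15,20): pts.append([*(np.array(cc)+s*ax+.125*ay),.04])
    for s in np.linspace(.125,-.125,20): pts.append([*(np.array(cc)+.15*ax+s*ay),.04])
    for s in np.linspace(.15,-.15,20): pts.append([*(np.array(cc)+s*ax-.125*ay),.04])
    for s in np.linspace(-.125,.125,20): pts.append([*(np.array(cc)-.15*ax+s*ay),.04])
    cv2.polylines(im,[proj(p,T,pts).astype(np.int32)],True,col,1)
cv2.imwrite('pics/carry_o.png',im)
print(T[:3,3])
E
```

```text
[0.47114121 0.28563331 0.3715038 ]
```

View pics/carry_o.png

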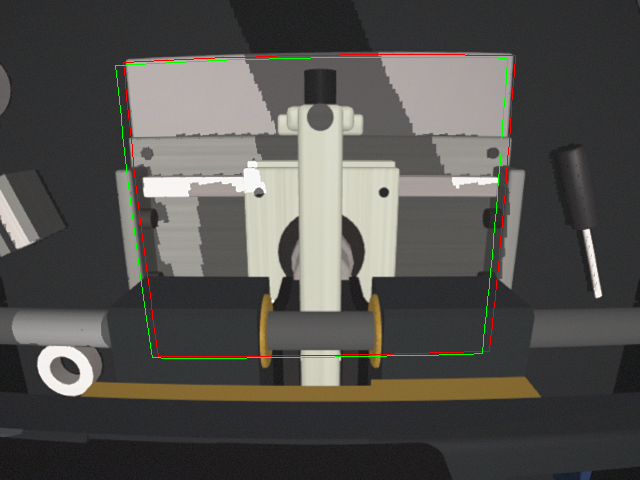

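View pics/f_top.png

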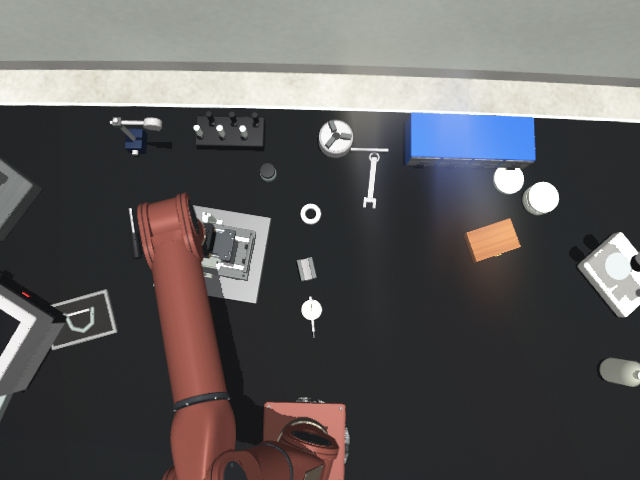

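```bash
cat > lower.py <<'E'
from ctl import *
yaw=np.radians(81.3)
c=C(yaw); P0=c.pivot(); c.meas(); S0=P0@c.ax; Xt=S0
t0=arm.get_t(); T=4.0; z0=P0[2]; dz=.0595; good=0
while arm.get_t()-t0<T+5:
    e=arm.get_t()-t0
    z=z0-dz*mj((e+.4)/T)[0]
    th=c.theta(S0,0,0,kp=.8,kd=1.9,lim=.01)
    Xt=np.clip(c.x[0]+c.x[1]*.3,S0-.006,S0+.006)
    Pt=P0+c.ax*(Xt-S0); Pt[2]=z
    c.cmd(Pt,th); c.meas(); c.log(th,f"z {arm.get_ee_pos()[2]:.4f} F {arm.get_wrist_force()[2]:.2f}")
    good=good+1 if e>T and abs(c.xr)<.012 and abs(c.x[1])<.003 else 0
    if good>=2: break
th=c.theta(S0,0,0,kp=.8,kd=1.9,lim=.003)
p=np.array(arm.get_ee_pos())
r=arm.servo_line(p+[0,0,-.012],att(yaw,0.),vel=.010,stop_force=5)
print('contact',r,arm.get_ee_pos(),arm.get_wrist_force(),arm.get_t())
for i in range(4): c.meas(air=False); print('xr',c.xr); arm.hold(.15)
c.save(); cv2.imwrite('pics/lower.png',c.im); print(arm.get_t())
E
python3 lower.py
```

```text
28.78 xr    0.2 V    1.2 b   -0.4mm/s2 th   0.1->  0.0mrad z 0.2094 F -9.14
 29.08 xr   -0.1 V    1.0 b   -0.6mm/s2 th  -0.0-> -0.2mrad z 0.2074 F -8.04
 29.48 xr   -0.2 V    0.1 b   -1.3mm/s2 th   0.1-> -0.2mrad z 0.2037 F -8.27
 29.93 xr    0.5 V    1.2 b   -0.9mm/s2 th   0.4->  0.0mrad z 0.1961 F -8.55
 30.38 xr    0.6 V    2.4 b   -1.1mm/s2 th   0.4-> -0.3mrad z 0.1845 F -7.26
 30.82 xr    0.2 V    1.7 b   -1.8mm/s2 th   0.1-> -0.6mrad z 0.1721 F -8.11
 31.27 xr    0.3 V    1.4 b   -1.9mm/s2 th   0.1-> -0.4mrad z 0.1612 F -7.89
 31.73 xr    0.4 V    1.4 b   -1.5mm/s2 th  -0.0-> -0.4mrad z 0.1539 F -8.52
 32.08 xr    0.0 V    0.6 b   -1.3mm/s2 th  -0.3-> -0.5mrad z 0.1508 F -8.32
 32.38 xr   -0.1 V   -0.2 b   -0.8mm/s2 th  -0.5-> -0.4mrad z 0.1505 F -8.95
 32.68 xr   -0.1 V   -1.2 b   -0.5mm/s2 th  -0.3-> -0.3mrad z 0.1505 F -7.81
 32.98 xr    0.3 V   -0.7 b    0.5mm/s2 th  -0.1-> -0.1mrad z 0.1505 F -8.01
 33.28 xr    0.4 V    0.3 b    1.8mm/s2 th  -0.3-> -0.3mrad z 0.1505 F -8.17
contact True [0.5397903  0.27970765 0.14598608] [-0.73371236 -0.67856946  7.28461134] 33.95
xr 0.00040351497815729886
xr 0.0004184329736221862
xr 0.0004422597931552641
xr 0.0003246156963822612
34.75
```

```bash
python3 - <<'E'
from ctl import *
arm.grip(.35,grasp_force=10)
c=C(np.radians(81.3)); c.meas(air=False); print('xr',c.xr); arm.grip(.8)
c.meas(air=False); print('xr',c.xr,arm.get_opening(),arm.get_wrist_force())
p=np.array(arm.get_ee_pos()); arm.servo_line(p+[0,0,.19],vel=.12)
pp,T=ext('wrist'); im,d=arm.get_image('wrist'); cv2.imwrite('pics/g.png',im)
v,u=np.mgrid[0:480,0:640]; ok=(d>0)&(v<312)
X=cloud(pp,T,np.c_[u[ok],v[ok]],d[ok]); z=X[:,2]-.04
m=(z>.13)&(z<.145); r=cv2.minAreaRect((X[m][:,:2]*1000).astype(np.float32)); print('bar',r)
ax=c.ax[:2]; o=np.array(r[0])/1000
s=(X[:,:2]-o)@ax; l=(X[:,:2]-o)@[ -ax[1],ax[0]]
m=(z>.0255)&(z<.0335)&(abs(s)<.098)&(abs(l)<.048)&(abs(l)>.028); print('car',s[m].min(),s[m].max())
m=(z>.067)&(z<.076)&(abs(l)<.03)&(abs(s)<.03); print('master top',m.sum(),s[m].mean(),l[m].mean())
print(arm.get_t())
E
```

```text
xr 0.0013877553571120076
xr 0.0013586784899447812 0.8028866435832074 [ 0.37324415  0.38857609 -0.15146936]
bar ((537.911376953125, 280.1573791503906), (18.615306854248047, 151.36424255371094), 80.67017364501953)
car -0.04381746428205879 0.04599243400072058
master top 243 0.002649560074476725 -0.00546431480688915
38.1917
```

View pics/g.png

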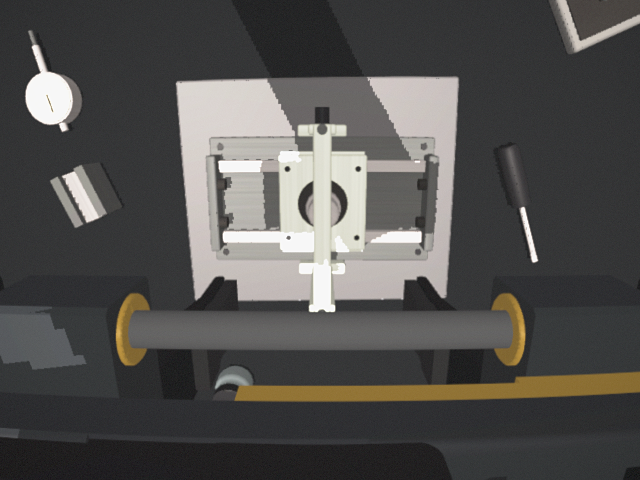

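```bash
python3 -c "
from workcell import arm
arm.hold(.3); arm.close_job(); print(arm.get_t())"
```

```text
the job is handed in; nothing more can be done
the job is handed in; nothing more can be done
```

The job is handed in: the stage stands on the granite plate with the gripper clear. I released it and read the last checks at about 38 s of the 64 s allowed. `close_job` gives no verdict.

I pinched the bridge bar from above. The carriage was measured in the wrist depth image and kept centred by small tilts (under 5 mrad) and by letting the stage follow it.

| Check | Reading |
|---|---|
| Lift | about 104 mm off the bench |
| Carriage while held in the air | within about 2 mm of the middle for over 4 s |
| Carriage during carrying | within 3 mm of the middle at each check (taken at stops about 0.3–0.45 s apart) |
| Set-down | stopped at about 5 N change in tool force, about 7 N pressing afterwards |
| Stage centre vs plate centre, after release | about 4 mm |
| Sides vs plate's | within about 0.03 rad |
| Carriage, after release | about +1 mm, no movement between the two readings |
| Master | upright; its visible top read about 6 mm from the middle, partly hidden by the bar |

- **Plate centre:** the two first measurements disagreed by about 6 mm. I aimed between them; an overlay in the wrist image then supported the depth fit, which I used for the 4 mm figure.
- **Bystanders:** none looked disturbed, and the stage passed well above them. I did not measure their positions at the end, and the last picture shows only those near the plate.

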